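Park the detergent bottle in its guard

ROBOT

A 6-joint arm with a two-finger parallel gripper is mounted at the origin on the work surface. World frame = base frame: x ahead of the robot, y to its left, z up, the work surface at z = 0. Lengths are in m, angles in rad, forces in N, time in s.
With the tool pointing down it reaches from about 0.25 to 0.775 m from the base axis. Payload 4 kg.
Tool frame: the origin (TCP) lies on the centre line of the jaws, within the pads' length; the fingertips stand 17 mm ahead of it and the grasp point (between the pads) lies 2 mm behind it; z points along the fingers, y is the line along which they close (so a half turn about z gives the same grasp; the last joint's range is limited). The gripper opens to 94 mm and grips with 3 to 60 N. Pads are 16 mm wide; open, the fingers measure 119 mm over their backs; the gripper's body (75 mm by 177 mm) begins 78 mm behind the grasp point.
Start: joints at [-1.435, 0.087, 1.371, -0, 1.684, -0.103], TCP at [0.13, -0.534, 0.223] pointing down, gripper open.
Joint ranges: [-3.1, 3.1], [-0.76, 2.03], [0.27, 2.55], [-1.08, 4.22], [0.17, 2.65], [-2.57, 2.57]. Speed limits (rad/s): [2.79, 2.79, 3.14, 3.14, 3.14, 3.14].

INTERFACE

Orientations are given as [roll, pitch, yaw] about the fixed x, y, z axes, in that order (R = Rz(yaw) Ry(pitch) Rx(roll)).
In Python, from bench import robot gives the robot as it stands.
- The arm moves only by the tool servo_tool, never from a script. Its argument "plan" is a list of rows, each a list of 7 numbers: the shift along the tool's x, y, z normalised to -1 to 1, where 1 is 0.1 m, then the turn, a rotation vector about the tool's x, y, z normalised to -1 to 1, where 1 is pi/2 rad, then the finger opening in mm, from 0 to 94. In form: [[x, y, z, ax, ay, az, gripper], ...]. A call has 1 to 12 rows; each row is the pose to reach, as a shift and turn from the pose commanded when the call began, along the tool's axes at that moment; what a row does not reach only later rows make up. A row lasts 1/12 s, in which the tool goes at most 41.7 mm and 7.16 degrees, less where a joint would pass 70% of its speed; a pose out of reach is approached as far as the arm can. A call with a number of a shift or a turn outside -1 to 1 is refused whole. A call with a gripper value outside its range is refused whole. The fingers move at their own pace and stop on an object; the grip force is fixed at half the most. Time passes only in rows, so rows that repeat a pose let the fingers close. It gives the time, the measured TCP pose, the force, the opening and the grip force at its end, in the units of the state.
- robot.get_obs(): the state, without advancing time (a new reading comes with each control period).
- robot.snapshot(name): name is "side" or "top"; returns the picture (420x560x3 uint8, red, green, blue); there is no depth.
- robot.camera_params(name): a dict with "camera_matrix" (3x3 intrinsics, pixels), "distortion" ([k1, k2, p1, p2, k3] as OpenCV has them; the pictures are not rectified), "rvec" (rotation vector, rad) and "tvec" (3), from world to camera coordinates, as OpenCV has them. Camera axes: x right, y down, z forward; pixel columns grow to the right and rows downward; lengths in m; the calibration is good to about 2 mm. A picture is of the moment at which its call begins. camera_params takes no time and is no camera call.
- robot.close_job(): hands the job in; it is judged then, once.
Trained networks look in the newest picture that a camera, given by its name, has taken for a name from the list of things; names that differ only in an ending like _2 or _b are one class to them, and where a whole thing is asked for, a point or a joint stands for the part that bears it (a point fixed in the world has none). Each returns a list of dicts, best first, with "conf" (0 to 1); they miss things now and then, are a little off and sometimes report something else, mostly with a low value. They report only what shows in the picture. A call takes as long as a camera call. They do not tell look-alikes from the thing itself.
- robot.find_in(thing, camera): "extent" ([centre column, centre row, width, height] in pixels, round what is visible of it).
The state is a dict: "time": time; "joint_positions": joint angles; "qvel": joint speeds; "joint_torque": joint torques, N m; "tool_pos": TCP position; "ee_rot": TCP orientation; "wrist_force": force on the tool from outside, world axes, zero at the start; "wrist_torque": the same for the moment, N m; "width": finger opening in m; "finger_force": force on a finger pad.
Only numpy, scipy, OpenCV 4.12 (cv2) and the standard library are available. Lean on these libraries where they do the work, as an engineer would, in place of code of your own. Each camera call takes 0.05 s, during which the arm holds its last target. There are 200 camera calls.

TASK

The machine is about to spin and shake the shelf: push the tall detergent bottle across the plank into the low U-shaped metal guard, fully home against the guard's back. It must slide upright all the way, so push it gently and low on its body; do not grip it, lift it or let it rock over, and leave the other things on the shelf where they are.

Things in the scene. Friction and masses are not known exactly. Their poses are not given: they have to be found in the camera images.
- bottle: slim closed detergent bottle, round, 62 mm wide up to 145 mm height, then a neck and 29 mm cap; 235 mm tall, 0.3 to 0.6 kg, loose. Origin: centre of underside; z up. Friction on the plank 0.45 to 0.75: it tips if pushed above about 35 mm, slides if pushed at 10 to 25 mm. A plumb gripper's body may strike it higher up: lean the fingers 35 to 45 degrees so the tips lead
- guard: fixed U-shaped aluminium strip, 40 mm high, 5 mm thick, no floor, open above and at its -x side, which faces right as the robot looks. Origin: on the plank where the bottle's axis stands when home and centred; x axis points into the guard. In its frame: back's inner face x = +31 mm; sides' inner faces y = +-40 mm for x from +31 to -16 mm, then flaring to y = +-57 mm at x = -46 mm (the mouth)
- peg_box: bystander: latched translucent box of spare pegs, 84 x 114 x 60 mm, 0.3 kg, loose; origin at the centre of its underside
- lint_base: bystander: pink silicone lint roller base, round, 72 mm wide foot, 75 mm tall, loose; origin at the centre of its underside
- door_stopper: bystander: chrome door stopper, round, 48 mm wide foot, 64 mm tall, loose; origin at the centre of its underside
Things that resemble listed ones, but are neither listed nor needed, are in the scene too. There is more than one size of the bottle; the job needs the largest. Leave any blue look-alike of the guard alone.

How it is judged:
By the outcome, as a careful person would: the job done as asked, in the order asked, and still so for the second after the job is handed in, with the robot touching nothing.
It also fails if it takes over 54 s, if anything falls off the work surface, if the arm or the gripper's body presses on something with over 40 N, if the wrist force passes 120 N, or if a joint passes its speed limit or range.

## Working session

There is one attempt and no reset: what is moved stays moved. The work goes in short steps, Python scripts to look and compute and a tool call to move; the robot and the scene stay as the last step left them, time stands still between calls to the robot, and variables do not carry over. Pictures are saved under pics/ and viewed, at most 13 in all, crops included, and the job is handed in when it is done.

Besides the shell and the picture viewer there is one more tool, called after "Emit:" as name([rows], argument=value, ...), one row to a line, values as JSON. servo_tool: Moves the arm, as the interface text tells. Scaled input: -1 to 1 covers 0.1 m each way for a shift and pi/2 rad each way for a turn. Its arguments: {"type":"object","properties":{"plan":{"type":"array","items":{"type":"array","items":{"type":"number"}}}},"required":["plan"]}

```bash
mkdir -p pics
cat > h.py <<'E'
import numpy as np, cv2
from bench import robot
def cam(n):
    p=robot.camera_params(n); return [np.array(p[k],float) for k in("camera_matrix","distortion","rvec","tvec")]
def ray(n,uv,z):
    K,d,r,t=cam(n); R=cv2.Rodrigues(r)[0]; c=-R.T@t.ravel()
    q=cv2.undistortPoints(np.array(uv,float).reshape(-1,1,2),K,d).reshape(-1,2)
    D=np.c_[q,np.ones(len(q))]@R
    return c+D*((z-c[2])/D[:,2])[:,None]
def proj(n,P):
    K,d,r,t=cam(n); return cv2.projectPoints(np.array(P,float).reshape(-1,1,3),r,t,K,d)[0].reshape(-1,2)
E
python3 - <<'E'
from h import *
for n in("top","side"):
    im=robot.snapshot(n); cv2.imwrite(f"pics/{n}0.png",im[:,:,::-1])
    K,d,r,t=cam(n); print(n,-cv2.Rodrigues(r)[0].T@t.ravel())
    for th in("bottle","guard","peg_box","lint_base","door_stopper"):
        for o in robot.find_in(th,n): print(th,np.round(o["conf"],2),np.round(o["extent"]))
E
```

```text
top [0.41988625 0.07273389 0.92336602]
bottle 0.94 [380. 258.  55.  41.]
bottle 0.57 [416. 225.  44.  30.]
guard 0.64 [372. 154.  62.  62.]
guard 0.59 [273. 219.  57.  65.]
peg_box 0.75 [287. 144.  60.  67.]
lint_base 0.84 [242. 289.  41.  38.]
door_stopper 0.73 [216. 206.  31.  32.]
side [0.28473825 0.89003469 0.61204145]
bottle 0.84 [326. 137.  17.  67.]
bottle 0.71 [381. 170.  27.  77.]
bottle 0.57 [346. 143.  34. 105.]
guard 0.92 [288. 219.  68.  47.]
guard 0.89 [255. 163.  58.  38.]
guard 0.55 [192. 289.  82.  60.]
peg_box 0.66 [228. 197.  64.  56.]
lint_base 0.83 [341. 238.  38.  48.]
door_stopper 0.87 [257. 242.  30.  45.]
```

View pics/top0.png

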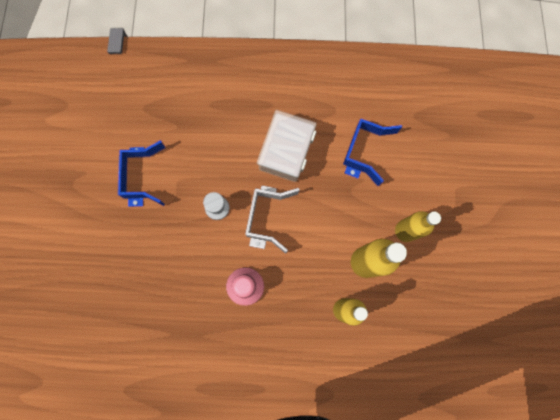

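View pics/side0.png

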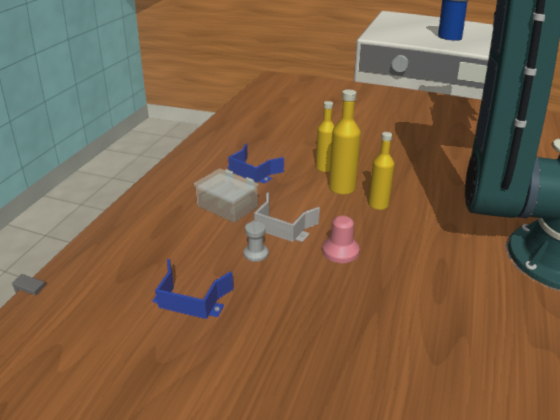

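The top view has the silver guard at about (268,217), mouth to the right (-y). The largest bottle has its cap at (397,253) and its base near (372,262), with the smaller bottles either side. I'll take an enlarged crop to get accurate corners.

Run:
```python
from h import *
im=cv2.imread("pics/top0.png")[170:340,230:450]
cv2.imwrite("pics/crop.png",cv2.resize(im,None,fx=3.5,fy=3.5,interpolation=cv2.INTER_CUBIC))
print("cap",ray("top",[[397,253]],.235))
print("side cap",ray("side",[[349,95]],.235), "side base front",ray("side",[[344,192]],0.))
for n,u in(("small1 cap",(434,218)),("small2 cap",(361,314))): print(n,ray("top",[u],.17))
print("side small", ray("side",[[328,105],[387,136]],.17))
print("stop",ray("top",[[216,206]],.05),"lint",ray("top",[[245,288]],.02))
```

```text
cap [[ 0.4768742  -0.10958143  0.235     ]]
side cap [[ 0.47486824 -0.09166757  0.235     ]] side base front [[ 0.470171   -0.09508496  0.        ]]
small1 cap [[ 0.54046701 -0.18906612  0.17      ]]
small2 cap [[ 0.38533337 -0.06891528  0.17      ]]
side small [[ 0.53909442 -0.18050142  0.17      ]
 [ 0.38490561 -0.06264295  0.17      ]]
stop [[0.5711503  0.17953527 0.05      ]] lint [[0.42174118 0.12169629 0.02      ]]
```

View pics/crop.png

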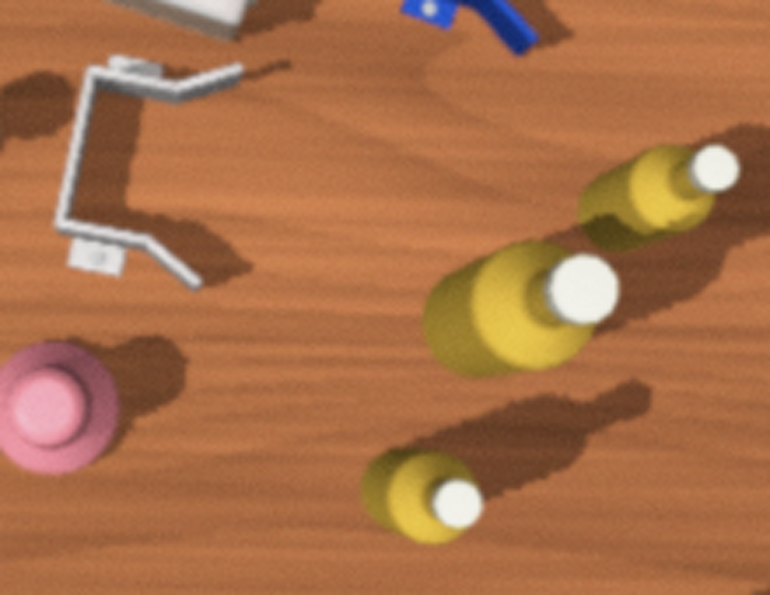

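The crop shows the guard's back on the left, with corners at (90,68) and (58,228), bends at (178,95) and (150,240), and flare tips at (240,68) and (197,288). The cap top is at (584,288) and the body is clear all round. Next I'll fit both poses.

```bash
cat > fit.py <<'E'
from h import *
from scipy.optimize import least_squares
c=np.array([(92,70),(62,226),(178,93),(150,240),(240,68),(197,286)])/3.5+[230,170]-.35
P=ray("top",c,.04)[:,:2]
M=np.array([(33.5,-42.5),(33.5,42.5),(-16,-42.5),(-16,42.5),(-46,-59.5),(-46,59.5)])/1e3
R=lambda a:np.array([[np.cos(a),-np.sin(a)],[np.sin(a),np.cos(a)]])
s=least_squares(lambda p:((M@R(p[2]).T+p[:2])-P).ravel(),[.5,.1,1.4])
print("guard",s.x,np.degrees(s.x[2]),"res mm",np.round(s.fun.reshape(-1,2)*1e3,1))
E
python3 - <<'E'
from fit import *
cap=np.array([[584,288]])/3.5+[230,170]-.35
sh=np.array([[532,305]])/3.5+[230,170]-.35
print("cap",ray("top",cap,.235),"shoulder",ray("top",sh,.145))
# silhouettes of bottle, coloured segmentation vs models
def mask(n,im):
    h=cv2.cvtColor(im,cv2.COLOR_BGR2HSV); return ((h[...,0]>20)&(h[...,0]<32)&(h[...,1]>180)).astype(np.uint8)
im=cv2.imread("pics/side0.png"); m=mask("side",im)
for r in (95,140,160,180,188): 
    w=np.where(m[r,325:372])[0]+325; print(r,(w.min(),w.max(),len(w)) if len(w) else None)
# predicted edges of cylinder in side/top
x=np.array([.477,-.108])
for x in ([.475,-.092],[.477,-.109],[.474,-.097],[.472,-.100]):
    a=np.linspace(0,6.28,60); C=np.c_[.031*np.cos(a)+x[0],.031*np.sin(a)+x[1]]
    b0=np.c_[C,0*a]; b1=np.c_[C,0*a+.145]
    pt=proj("top",b0); ps=proj("side",b0); p1=proj("top",b1);
    print(x,"top base minu,maxv crop",(pt[:,0].min()-230)*3.5,(pt[:,1].max()-170)*3.5,"shoulder",((p1.min(0)-[230,170])*3.5),((p1.max(0)-[230,170])*3.5),
     "side u",ps[:,0].min(),ps[:,0].max(),ps[:,1].max(),"captop side",proj("side",[[*x,.235]]),"top",(proj("top",[[*x,.235]])-[230,170])*3.5)
E
```

```text
guard [0.5579806  0.08138838 1.40355207] 80.41761003108682 res mm [[-0.9  0.8]
 [ 0.5  1.8]
 [ 2.2 -1.2]
 [-1.5  0. ]
 [-0.8 -0.3]
 [ 0.5 -1.1]]
cap [[ 0.47841509 -0.10886542  0.235     ]] shoulder [[ 0.4775278  -0.10764894  0.145     ]]
95 None
140 (np.int64(325), np.int64(359), 35)
160 (np.int64(325), np.int64(357), 33)
180 (np.int64(330), np.int64(371), 27)
188 (np.int64(330), np.int64(371), 27)
[0.475, -0.092] top base minu,maxv crop 387.76048174761434 381.89437640558697 shoulder [432.45439024 242.72436135] [562.9453758  374.82163782] side u 328.0753961904457 355.1948816870293 199.60828773431933 captop side [[348.97204874  94.93731067]] top [[543.04860026 294.10104392]]
[0.477, -0.109] top base minu,maxv crop 418.25079988499647 378.86995320441383 shoulder [468.41215594 239.36502821] [598.36320494 371.20688239] side u 329.09378795979615 355.8883431959348 195.63099276988083 captop side [[349.78625648  92.07795419]] top [[583.1282543 290.1695738]]
[0.474, -0.097] top base minu,maxv crop 396.719299774188 383.8949209322215 shoulder [443.03804845 245.0841082 ] [573.41192252 377.17685055] side u 329.04750912631926 356.08008613914126 198.55549948724936 captop side [[349.9671911   94.18919272]] top [[554.89117097 296.75647292]]
[0.472, -0.1] top base minu,maxv crop 402.0782516846738 387.6412091192138 shoulder [449.38103594 249.45149919] [579.71498457 381.60098918] side u 330.21752875672456 357.20633199143947 198.03903368500573 captop side [[351.22351974  93.83241365]] top [[562.01973749 301.70891469]]
```

```bash
cat > plan.py <<'E'
from h import *
from scipy.spatial.transform import Rotation as Ro
def rel(tip,az,lean=42,sgn=1,tipfrac=0.017):
    """tip centre (world) -> TCP row in the tool axes now"""
    o=robot.get_obs(); R0=Ro.from_euler("xyz",o["ee_rot"]).as_matrix()
    a,l=np.radians([az,lean]); d=np.array([np.cos(a),np.sin(a),0]); u=np.array([0,0,1.])
    z=d*np.sin(l)-u*np.cos(l); y=sgn*(d*np.cos(l)+u*np.sin(l)); x=np.cross(y,z)
    R=np.c_[x,y,z]; p=np.array(tip)-tipfrac*z
    sh=R0.T@(p-o["tool_pos"])/.1; rv=Ro.from_matrix(R0.T@R).as_rotvec()/(np.pi/2)
    return np.round(sh,3),np.round(rv,3),np.round(p,3)
def st():
    o=robot.get_obs(); R0=Ro.from_euler("xyz",o["ee_rot"]).as_matrix()
    tip=o["tool_pos"]+.017*R0[:,2]
    print(round(o["time"],2),"tcp",np.round(o["tool_pos"],4),"tip",np.round(tip,4),"q",np.round(o["joint_positions"],2),"F",np.round(o["wrist_force"],1)); return R0
E
python3 - <<'E'
from plan import *
print(np.round(st(),3))
for s in(1,-1): print(rel([.42,-.23,.15],67,sgn=s))
E
```

```text
0.6 tcp [ 0.1301 -0.5344  0.2225] tip [ 0.1301 -0.5344  0.2055] q [-1.44  0.09  1.37  0.    1.68 -0.1 ] F [ 0.3 -0.3 -0.4]
[[ 0.972  0.237  0.   ]
 [ 0.237 -0.972 -0.   ]
 [ 0.     0.    -1.   ]]
(array([ 3.469, -2.181,  0.599]), array([-0.191,  0.577, -1.502]), array([ 0.416, -0.24 ,  0.163]))
(array([ 3.469, -2.181,  0.599]), array([0.45 , 0.149, 0.389]), array([ 0.416, -0.24 ,  0.163]))
```

Emit:
servo_tool([
  [0.2,-0.1,0,0.05,0.02,0.05,0],
  [0.4,-0.2,0,0.11,0.04,0.1,0],
  [0.6,-0.3,0,0.17,0.05,0.14,0],
  [0.8,-0.4,0,0.22,0.07,0.19,0],
  [1,-0.5,0,0.28,0.09,0.24,0],
  [1,-0.6,0,0.33,0.11,0.29,0],
  [1,-0.6,0,0.39,0.13,0.34,0],
  [1,-0.6,0,0.45,0.149,0.389,0],
  [1,-0.6,0,0.45,0.149,0.389,0],
])

```text
time: 1.35
tool_pos: [0.2115, -0.4532, 0.2188]
ee_rot: [-2.402, 0.005, -0.406]
wrist_force: [-0.3, 0.5, -0.4]
width: 0.0377
finger_force: 0.0
```

Run:
```python
from plan import *
st(); print(rel([.42,-.24,.12],67,sgn=-1)); robot.get_obs()
```

```text
1.35 tcp [ 0.2115 -0.4532  0.2188] tip [ 0.2159 -0.4426  0.2063] q [-1.47  0.39  1.19  0.41  2.2   0.64] F [-0.3  0.5 -0.4]
(array([ 1.078, -1.395,  2.431]), array([-0.004,  0.   , -0.004]), array([ 0.416, -0.25 ,  0.133]))
```

Emit:
servo_tool([
  [0.1,-0.1,0.2,0,0,0,0],
  [0.2,-0.25,0.45,0,0,0,0],
  [0.33,-0.42,0.72,0,0,0,0],
  [0.45,-0.58,1,0,0,0,0],
  [0.45,-0.58,1,0,0,0,0],
])

```text
time: 1.77
tool_pos: [0.2998, -0.3642, 0.186]
ee_rot: [-2.408, -0.0, -0.394]
wrist_force: [0.2, -0.2, 0.2]
width: 0.0041
finger_force: 0.0
```

Emit:
servo_tool([
  [0.1,-0.1,0.2,0,0,0,0],
  [0.2,-0.25,0.45,0,0,0,0],
  [0.33,-0.42,0.72,0,0,0,0],
  [0.45,-0.58,1,0,0,0,0],
  [0.45,-0.58,1,0,0,0,0],
])

```text
time: 2.18
tool_pos: [0.3835, -0.2809, 0.1506]
ee_rot: [-2.408, -0.0, -0.394]
wrist_force: [-0.7, -0.0, -0.5]
width: -0.0001
finger_force: 0.0
```

Run:
```python
from plan import *
st(); print(rel([.4515,-.169,.012],67,sgn=-1));print(rel([.44,-.195,.012],67,sgn=-1))
im=robot.snapshot("side"); cv2.imwrite("pics/side1.png",im[:,:,::-1])
```

```text
2.18 tcp [ 0.3835 -0.2809  0.1506] tip [ 0.3879 -0.2704  0.1379] q [-1.12  0.22  1.54  0.55  1.87  0.88] F [-0.7 -0.  -0.5]
(array([ 0.197, -0.034,  1.726]), array([-0.   ,  0.003,  0.004]), array([ 0.447, -0.179,  0.025]))
(array([0.191, 0.177, 1.535]), array([-0.   ,  0.003,  0.004]), array([ 0.436, -0.205,  0.025]))
```

View pics/side1.png

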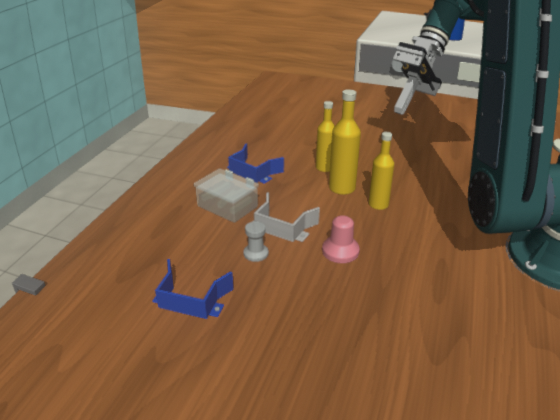

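The side view shows the closed, leaning hand at (415,75), behind the bottles and clear of them. I'll lower it behind the large bottle.

Emit:
servo_tool([
  [0.06,0.05,0.25,0,0,0,0],
  [0.12,0.11,0.5,0,0,0,0],
  [0.19,0.17,0.75,0,0,0,0],
  [0.19,0.17,1,0,0,0,0],
  [0.19,0.17,1,0,0,0,0],
  [0.19,0.17,1,0,0,0,0],
])

```text
time: 2.73
tool_pos: [0.42, -0.2429, 0.0657]
ee_rot: [-2.41, 0.001, -0.4]
wrist_force: [-0.4, -0.6, -0.3]
width: 0.0004
finger_force: 0.0
```

Emit:
servo_tool([
  [0,0,0.12,0,0,0,0],
  [0,0,0.24,0,0,0,0],
  [0,0,0.36,0,0,0,0],
  [0,0,0.45,0,0,0,0],
  [0,0,0.5,0,0,0,0],
  [0,0,0.5,0,0,0,0],
])

```text
time: 3.23
tool_pos: [0.4332, -0.2104, 0.0274]
ee_rot: [-2.408, 0.002, -0.4]
wrist_force: [-0.1, -0.0, -0.6]
width: 0.0004
finger_force: 0.0
```

Run:
```python
from plan import *
st(); print(rel([.4515,-.169,.012],67,sgn=-1))
im=robot.snapshot("top"); cv2.imwrite("pics/top2.png",cv2.resize(im[140:340,220:480,::-1],None,fx=3,fy=3,interpolation=cv2.INTER_CUBIC))
```

```text
3.23 tcp [ 0.4332 -0.2104  0.0274] tip [ 0.4376 -0.1999  0.0148] q [-0.98  0.3   1.72  0.59  1.58  0.86] F [-0.1 -0.  -0.6]
(array([ 0.007, -0.233,  0.247]), array([-0.   ,  0.002, -0.   ]), array([ 0.447, -0.179,  0.025]))
```

View pics/top2.png

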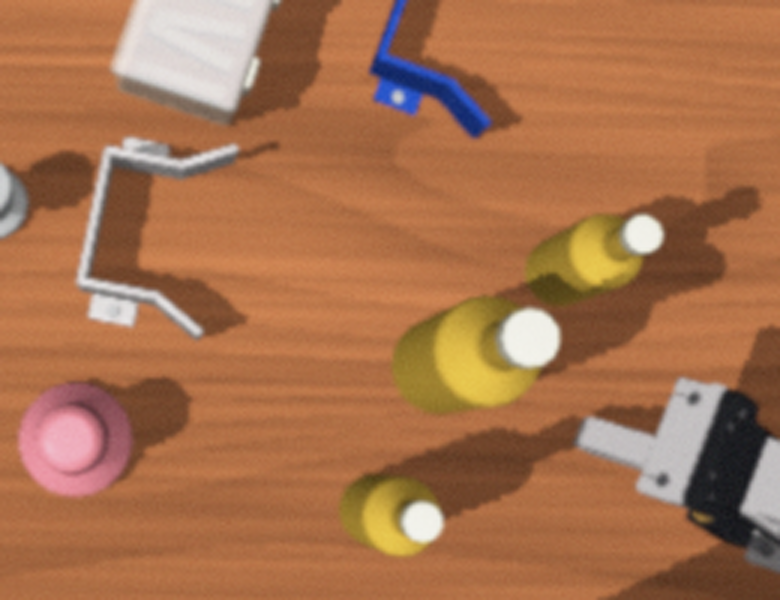

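The fingertip is at crop (580,430), on the line through the bottle, and the path between the small bottles is clear. I'll close the gap and then push slowly.

Emit:
servo_tool([
  [0,-0.06,0.08,0,0,0,0],
  [0,-0.13,0.14,0,0,0,0],
  [0,-0.21,0.21,0,0,0,0],
  [0,-0.28,0.28,0,0,0,0],
  [0,-0.33,0.32,0,0,0,0],
  [0,-0.36,0.35,0,0,0,0],
])

```text
time: 3.78
tool_pos: [0.4534, -0.1644, 0.0266]
ee_rot: [-2.409, 0.0, -0.4]
wrist_force: [-0.3, -0.2, -0.1]
width: 0.0008
finger_force: 0.0
```

Emit:
servo_tool([
  [0,-0.015,0.013,0,0,0,0],
  [0,-0.03,0.027,0,0,0,0],
  [0,-0.045,0.04,0,0,0,0],
  [0,-0.06,0.054,0,0,0,0],
  [0,-0.078,0.07,0,0,0,0],
  [0,-0.097,0.087,0,0,0,0],
  [0,-0.119,0.107,0,0,0,0],
  [0,-0.141,0.127,0,0,0,0],
  [0,-0.163,0.147,0,0,0,0],
  [0,-0.185,0.167,0,0,0,0],
  [0,-0.204,0.184,0,0,0,0],
  [0,-0.223,0.201,0,0,0,0],
])

```text
time: 4.78
tool_pos: [0.465, -0.1379, 0.0264]
ee_rot: [-2.41, 0.0, -0.401]
wrist_force: [-0.9, -2.8, 0.3]
width: 0.0002
finger_force: 1.0
```

```bash
cat > look.py <<'E'
from plan import *
import sys
st()
for n,b in(("top",(140,340,220,480)),("side",(80,260,200,460))):
    im=robot.snapshot(n)[b[0]:b[1],b[2]:b[3],::-1]
    cv2.imwrite(f"pics/{n}{sys.argv[1]}.png",cv2.resize(im,None,fx=3,fy=3,interpolation=cv2.INTER_CUBIC))
    for o in robot.find_in("bottle",n): print(n,np.round(o["conf"],2),np.round(o["extent"],1))
E
python3 look.py 3
```

```text
4.78 tcp [ 0.465  -0.1379  0.0264] tip [ 0.4694 -0.1275  0.0138] q [-0.85  0.24  1.8   0.65  1.49  0.94] F [-0.9 -2.8  0.3]
top 0.89 [418.5 225.8  46.7  26.3]
top 0.83 [348.1 312.9  32.5  22.6]
top 0.62 [372.  253.8  50.   38.4]
side 0.94 [380.4 171.4  22.8  79.5]
side 0.85 [324.6 135.6  20.9  70.6]
side 0.56 [342.6 144.3  29.5 105. ]
```

View pics/top3.png

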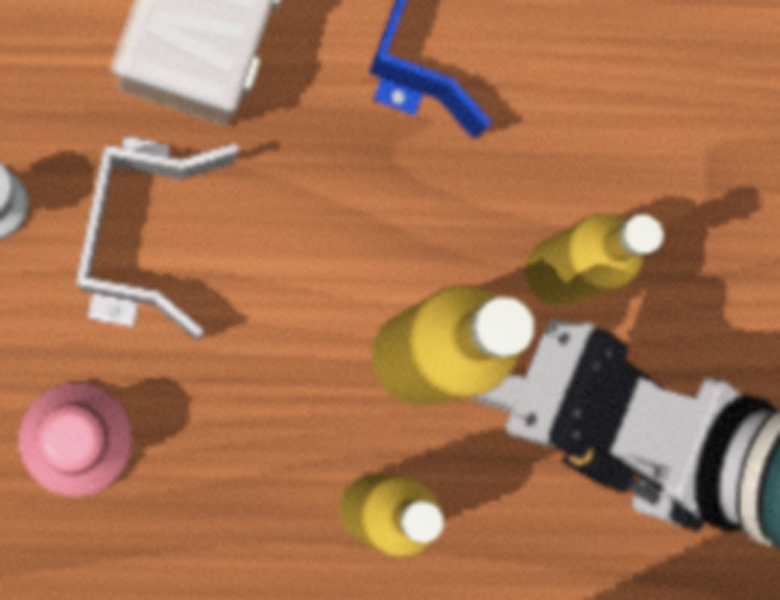

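The bottle slid about 10 mm and stayed upright. Its cap is now at crop (503,325) and the contact force is about 3 N. I'll continue the push, slightly lower.

Emit:
servo_tool([
  [0,-0.005,0.025,0,0,0,0],
  [0,-0.03,0.05,0,0,0,0],
  [0,-0.055,0.075,0,0,0,0],
  [0,-0.085,0.1,0,0,0,0],
  [0,-0.115,0.13,0,0,0,0],
  [0,-0.145,0.155,0,0,0,0],
  [0,-0.175,0.18,0,0,0,0],
  [0,-0.205,0.21,0,0,0,0],
  [0,-0.235,0.235,0,0,0,0],
  [0,-0.265,0.26,0,0,0,0],
  [0,-0.29,0.285,0,0,0,0],
  [0,-0.31,0.305,0,0,0,0],
])

```text
time: 5.98
tool_pos: [0.482, -0.0976, 0.0245]
ee_rot: [-2.409, 0.0, -0.401]
wrist_force: [-2.0, -3.2, 3.2]
width: 0.0006
finger_force: 1.6
```

```bash
python3 look.py 4
```

```text
5.98 tcp [ 0.482  -0.0976  0.0245] tip [ 0.4865 -0.0871  0.0119] q [-0.77  0.22  1.83  0.68  1.44  0.99] F [-2.  -3.2  3.2]
top 0.96 [347.8 245.2  48.   39.9]
top 0.95 [416.9 224.6  46.3  30.5]
top 0.72 [350.2 311.6  33.5  29.2]
side 0.93 [330.1 152.5  32.9 108.8]
```

View pics/top4.png

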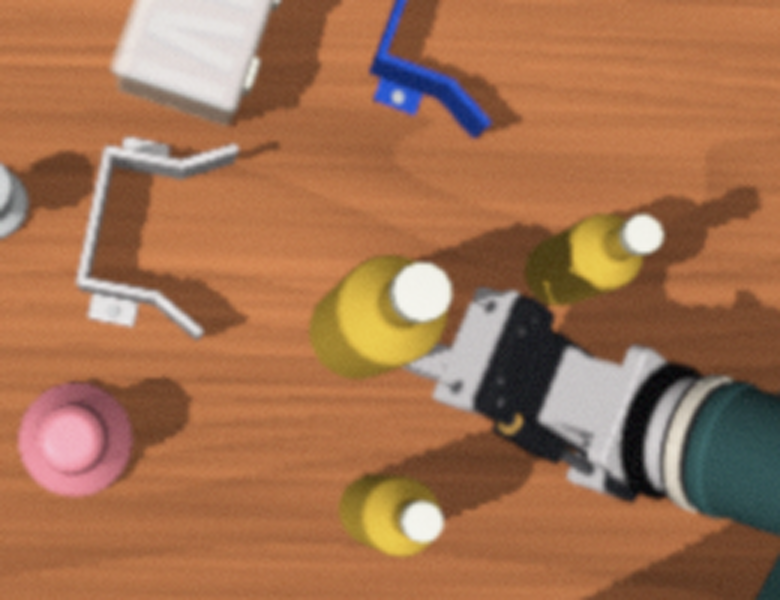

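The cap is now at crop (421,292). The bottle is tracking straight and upright, and the small bottles haven't moved.

Emit:
servo_tool([
  [0,-0.02,0.005,0,0,0,0],
  [0,-0.045,0.025,0,0,0,0],
  [0,-0.07,0.05,0,0,0,0],
  [0,-0.1,0.075,0,0,0,0],
  [0,-0.13,0.105,0,0,0,0],
  [0,-0.16,0.13,0,0,0,0],
  [0,-0.19,0.155,0,0,0,0],
  [0,-0.22,0.185,0,0,0,0],
  [0,-0.25,0.21,0,0,0,0],
  [0,-0.28,0.235,0,0,0,0],
  [0,-0.305,0.26,0,0,0,0],
  [0,-0.325,0.28,0,0,0,0],
])

```text
time: 7.18
tool_pos: [0.4987, -0.0582, 0.0254]
ee_rot: [-2.409, 0.0, -0.401]
wrist_force: [-1.4, -0.9, -0.6]
width: 0.0003
finger_force: 0.7
```

```bash
cat > b.py <<'E'
from fit import *
from plan import st
st(); im=robot.snapshot("top")[:,:,::-1].copy(); cv2.imwrite("pics/last.png",im)
h=cv2.cvtColor(im,cv2.COLOR_BGR2HSV); m=((h[...,1]<60)&(h[...,2]>200)).astype(np.uint8)
n,_,S,C=cv2.connectedComponentsWithStats(m)
for i in range(1,n):
    if 80<S[i,4]<600: 
        p=ray("top",[C[i]],.235)[0]; g=R(s.x[2]).T@(p[:2]-s.x[:2]); print(C[i].round(1),S[i],"world",p.round(4),"guard mm",(g*1e3).round(1))
E
python3 b.py; python3 -c "
from fit import *
cap=ray('top',[[360.3-.33,237.3-.33]],.235)[0,:2];print('prev',cap,R(s.x[2]).T@(cap-s.x[:2]))"
```

```text
guard [0.5579806  0.08138838 1.40355207] 80.41761003108682 res mm [[-0.9  0.8]
 [ 0.5  1.8]
 [ 2.2 -1.2]
 [-1.5  0. ]
 [-0.8 -0.3]
 [ 0.5 -1.1]]
7.18 tcp [ 0.4987 -0.0582  0.0254] tip [ 0.5032 -0.0477  0.0127] q [-0.69  0.2   1.85  0.71  1.39  1.05] F [-1.4 -0.9 -0.6]
[264.5 212.3] [246 186  53  65 288] world [0.5318 0.0855 0.235 ] guard mm [-0.3 26.5]
[212.6 201.8] [203 193  20  18 271] world [0.5452 0.1622 0.235 ] guard mm [77.6 26.1]
[434.  217.6] [428 212  13  12 118] world [ 0.5307 -0.1665  0.235 ] guard mm [-249.   -14.4]
[331.6 225.2] [323 216  19  19 282] world [ 0.5153 -0.0132  0.235 ] guard mm [-100.3   26.3]
[352.7 245.6] [344 234  18  23 118] world [ 0.4862 -0.0442  0.235 ] guard mm [-135.8   49.8]
[256.9 243. ] [249 238  16  11 120] world [0.4864 0.095  0.235 ] guard mm [ 1.5 72.9]
[395.8 261.7] [382 247  29  36 339] world [ 0.4641 -0.1077  0.235 ] guard mm [-202.    61.1]
[419.9 278.7] [417 265   8  30  97] world [ 0.4401 -0.1432  0.235 ] guard mm [-241.1   78.8]
[360.5 313.8] [354 308  14  13 134] world [ 0.3886 -0.0559  0.235 ] guard mm [-163.6  144.2]
guard [0.5579806  0.08138838 1.40355207] 80.41761003108682 res mm [[-0.9  0.8]
 [ 0.5  1.8]
 [ 2.2 -1.2]
 [-1.5  0. ]
 [-0.8 -0.3]
 [ 0.5 -1.1]]
prev [ 0.49909877 -0.05492607] [-0.1442143   0.03536859]
```

Emit:
servo_tool([
  [0,-0.015,0.013,0,0,0,0],
  [0,-0.04,0.035,0,0,0,0],
  [0,-0.065,0.06,0,0,0,0],
  [0,-0.095,0.085,0,0,0,0],
  [0,-0.125,0.113,0,0,0,0],
  [0,-0.155,0.14,0,0,0,0],
  [0,-0.185,0.167,0,0,0,0],
  [0,-0.215,0.194,0,0,0,0],
  [0,-0.245,0.22,0,0,0,0],
  [0,-0.275,0.247,0,0,0,0],
  [0,-0.305,0.274,0,0,0,0],
  [0,-0.325,0.293,0,0,0,0],
])

```text
time: 8.23
tool_pos: [0.5158, -0.0177, 0.0253]
ee_rot: [-2.409, 0.0, -0.401]
wrist_force: [-1.0, -2.2, -0.5]
width: 0.0004
finger_force: 1.0
```

```bash
python3 b.py | grep -v "^ \|guard \["; python3 -c "
import cv2;im=cv2.imread('pics/last.png')[140:340,220:480];cv2.imwrite('pics/c5.png',cv2.resize(im,None,fx=3,fy=3,interpolation=2))"
```

```text
8.23 tcp [ 0.5158 -0.0177  0.0253] tip [ 0.5202 -0.0073  0.0127] q [-0.6   0.19  1.86  0.74  1.34  1.1 ] F [-1.  -2.2 -0.5]
[264.8 212.2] [246 186  53  65 303] world [0.532 0.085 0.235] guard mm [-0.8 26.3]
[212.7 204. ] [203 193  20  26 336] world [0.542 0.162 0.235] guard mm [76.8 29.2]
[305.3 214.9] [296 206  20  19 290] world [0.5296 0.0255 0.235 ] guard mm [-59.8  18.7]
[434.  217.6] [428 212  13  12 118] world [ 0.5307 -0.1665  0.235 ] guard mm [-249.   -14.4]
[328.5 233.9] [319 222  20  26 192] world [ 0.5025 -0.0087  0.235 ] guard mm [-98.   39.8]
[369.1 250.2] [354 236  32  36 561] world [ 0.4801 -0.0684  0.235 ] guard mm [-160.6   51.9]
[257. 243.] [250 238  15  11 120] world [0.4863 0.0949 0.235 ] guard mm [ 1.4 72.9]
[394.4 265.8] [391 250  11  33 105] world [ 0.4582 -0.1055  0.235 ] guard mm [-200.9   67.3]
[360.5 313.8] [354 308  14  13 136] world [ 0.3887 -0.056   0.235 ] guard mm [-163.6  144.1]
```

View pics/c5.png

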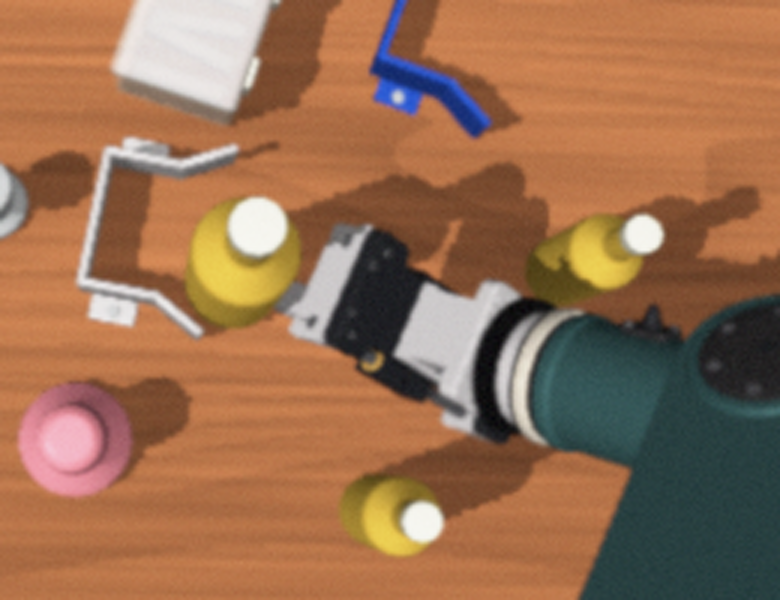

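The cap is at crop (257,227), so the bottle is at the mouth with about 11 mm of flare clearance. I'll push on, bearing slightly right to centre it.

Emit:
servo_tool([
  [0.001,-0.015,0.013,0,0,0,0],
  [0.003,-0.04,0.035,0,0,0,0],
  [0.005,-0.065,0.06,0,0,0,0],
  [0.008,-0.095,0.085,0,0,0,0],
  [0.01,-0.125,0.113,0,0,0,0],
  [0.013,-0.155,0.14,0,0,0,0],
  [0.016,-0.185,0.167,0,0,0,0],
  [0.019,-0.215,0.194,0,0,0,0],
  [0.022,-0.24,0.216,0,0,0,0],
  [0.025,-0.265,0.239,0,0,0,0],
  [0.027,-0.285,0.257,0,0,0,0],
  [0.03,-0.305,0.275,0,0,0,0],
])

```text
time: 9.28
tool_pos: [0.5347, 0.0186, 0.0254]
ee_rot: [-2.409, 0.0, -0.401]
wrist_force: [-0.8, -2.2, 2.8]
width: 0.0001
finger_force: 1.4
```

```bash
python3 b.py | grep -v "^ \|guard \[" | head -5; python3 -c "
import cv2;im=cv2.imread('pics/last.png')[160:290,220:390];cv2.imwrite('pics/c6.png',cv2.resize(im,None,fx=4.5,fy=4.5,interpolation=2))"
```

```text
9.28 tcp [0.5347 0.0186 0.0254] tip [0.5391 0.0291 0.0127] q [-0.51  0.19  1.86  0.76  1.29  1.16] F [-0.8 -2.2  2.8]
[272.3 207.6] [246 186  53  65 589] world [0.539  0.0741 0.235 ] guard mm [-10.3  17.5]
[212.7 204.2] [203 192  21  27 360] world [0.5416 0.1618 0.235 ] guard mm [76.6 29.5]
[306.7 221.4] [299 210  17  24 177] world [0.52   0.0234 0.235 ] guard mm [-63.5  27.8]
[434.  217.6] [428 212  13  12 122] world [ 0.5307 -0.1665  0.235 ] guard mm [-249.   -14.3]
```

View pics/c6.png

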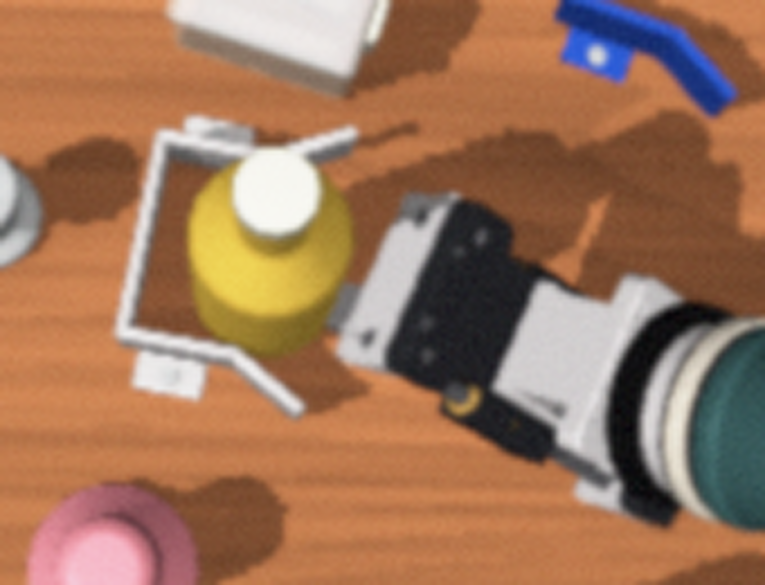

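```bash
python3 -c "
from fit import *
for uv,z in (((276,192),.235),((270,238),.145)):
  p=ray('top',[np.array(uv)/4.5+[220,160]-.39],z)[0]; g=R(s.x[2]).T@(p[:2]-s.x[:2]); print(p,g*1e3)"|tail -2
```

```text
[0.54731799 0.06171724 0.235     ] [-21.17163244   7.23927133]
[0.54671388 0.06206486 0.145     ] [-20.92943117   7.89281687]
```

Cap and shoulder fixes agree, so the bottle is upright. It is about 21 mm short of home and 7 mm off centre, and pushing at 67° centres it. I'll finish slowly and watch the force.

Emit:
servo_tool([
  [0,-0.01,0.009,0,0,0,0],
  [0,-0.02,0.018,0,0,0,0],
  [0,-0.033,0.03,0,0,0,0],
  [0,-0.047,0.042,0,0,0,0],
  [0,-0.061,0.055,0,0,0,0],
  [0,-0.075,0.068,0,0,0,0],
  [0,-0.09,0.081,0,0,0,0],
  [0,-0.104,0.094,0,0,0,0],
  [0,-0.115,0.104,0,0,0,0],
  [0,-0.125,0.113,0,0,0,0],
  [0,-0.132,0.119,0,0,0,0],
  [0,-0.138,0.124,0,0,0,0],
])

```text
time: 10.33
tool_pos: [0.5418, 0.0355, 0.0253]
ee_rot: [-2.409, 0.0, -0.401]
wrist_force: [0.3, -2.7, 0.9]
width: 0.0003
finger_force: 1.4
```

Emit:
servo_tool([
  [0,-0.004,0.004,0,0,0,0],
  [0,-0.008,0.007,0,0,0,0],
  [0,-0.012,0.011,0,0,0,0],
  [0,-0.015,0.013,0,0,0,0],
  [0,-0.015,0.013,0,0,0,0],
])

```text
time: 10.75
tool_pos: [0.5426, 0.0373, 0.0253]
ee_rot: [-2.409, 0.0, -0.402]
wrist_force: [-0.4, -2.3, 1.4]
width: 0.0003
finger_force: 1.2
```

```bash
python3 b.py | grep -v "^ \|guard \[" | head -5; python3 -c "
import cv2;im=cv2.imread('pics/last.png')[160:290,220:390];cv2.imwrite('pics/c7.png',cv2.resize(im,None,fx=4.5,fy=4.5,interpolation=2))"
```

```text
10.75 tcp [0.5426 0.0373 0.0253] tip [0.547  0.0477 0.0126] q [-0.47  0.19  1.86  0.78  1.26  1.19] F [-0.4 -2.3  1.4]
[267.3 195.1] [254 186  25  20 329] world [0.5575 0.0821 0.235 ] guard mm [0.6 0.6]
[212.8 204.2] [203 192  22  27 367] world [0.5416 0.1617 0.235 ] guard mm [76.5 29.5]
[295.2 216.4] [287 205  17  25 177] world [0.5268 0.0404 0.235 ] guard mm [-45.6  23.9]
[261.2 233.8] [246 211  41  40 153] world [0.5    0.0893 0.235 ] guard mm [-1.8 58.5]
```

View pics/c7.png

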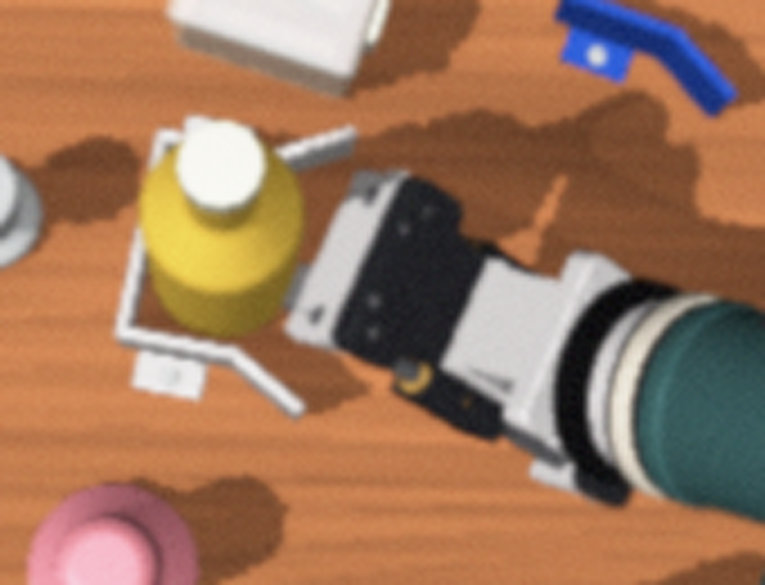

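The bottle is nearly at the back (cap at (221,165)), but the force is still only sliding friction. I'll creep forward until it rises.

Emit:
servo_tool([
  [0,-0.007,0.007,0,0,0,0],
  [0,-0.015,0.013,0,0,0,0],
  [0,-0.022,0.02,0,0,0,0],
  [0,-0.022,0.02,0,0,0,0],
])

```text
time: 11.13
tool_pos: [0.5435, 0.0386, 0.0253]
ee_rot: [-2.412, -0.001, -0.401]
wrist_force: [-7.2, -9.0, 5.1]
width: 0.0004
finger_force: 5.2
```

Emit:
servo_tool([
  [-0.005,-0.004,0.003,0,0,0,0],
  [-0.01,-0.008,0.007,0,0,0,0],
  [-0.01,-0.008,0.007,0,0,0,0],
])

```text
time: 11.38
tool_pos: [0.5434, 0.0387, 0.0253]
ee_rot: [-2.414, -0.003, -0.402]
wrist_force: [-6.1, -13.1, 6.1]
width: 0.0004
finger_force: 7.0
```

The tip has stopped while the force climbs to about 14 N, so the bottle is home. I'll back off along the same line.

Emit:
servo_tool([
  [0,0.01,-0.009,0,0,0,0],
  [0,0.03,-0.027,0,0,0,0],
  [0,0.07,-0.063,0,0,0,0],
  [0,0.13,-0.117,0,0,0,0],
  [0,0.2,-0.18,0,0,0,0],
  [0,0.28,-0.25,0,0,0,0],
  [0,0.36,-0.325,0,0,0,0],
  [0,0.43,-0.39,0,0,0,0],
  [0,0.48,-0.43,0,0,0,0],
  [0,0.48,-0.43,0,0,0,0],
])

```text
time: 12.22
tool_pos: [0.5179, -0.0196, 0.0251]
ee_rot: [-2.41, 0.0, -0.404]
wrist_force: [0.2, -0.0, 1.1]
width: 0.0006
finger_force: 0.0
```

```bash
python3 b.py | grep -v "^ \|guard \[" | head -5; python3 -c "
import cv2;from h import *
a=cv2.imread('pics/last.png')[110:310,180:440];b=robot.snapshot('side')[80:280,160:420,::-1]
cv2.imwrite('pics/c8.png',cv2.resize(np.hstack([a,b]),(800,308),interpolation=2))"
```

```text
12.22 tcp [ 0.5179 -0.0196  0.0251] tip [ 0.5224 -0.0092  0.0124] q [-0.6   0.19  1.86  0.74  1.34  1.11] F [ 0.2 -0.   1.1]
[266.8 195. ] [254 186  24  19 311] world [0.5577 0.0828 0.235 ] guard mm [1.3 0.5]
[212.6 204. ] [203 193  20  26 338] world [0.5419 0.1621 0.235 ] guard mm [76.9 29.2]
[261.6 234.3] [246 213  41  38 138] world [0.4992 0.0887 0.235 ] guard mm [-2.6 59.2]
[434.  217.6] [428 212  13  12 119] world [ 0.5307 -0.1664  0.235 ] guard mm [-248.9  -14.4]
```

View pics/c8.png

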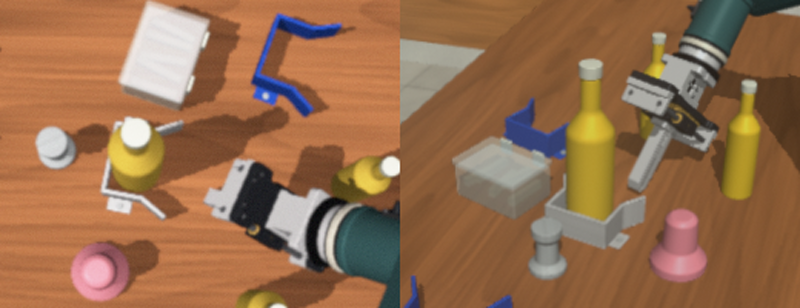

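The bottle stands upright against the guard's back (top panel (136,140), side panel (590,210)). The hand is clear and the other things haven't moved.

```bash
python3 -c "
from bench import robot; print(robot.close_job())"
```

```text
the job is handed in; nothing more can be done
None
```

The job is handed in: the tall bottle slid upright into the metal guard until it stopped firmly against the back, the hand is clear of it, and the other things looked unmoved in the last pictures.

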